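# Shut the full microscope-slide box

## Task

The blue slide box is full and ready to be put away: swing its lid over and press it fully shut, without slamming it, so that the yellow tab drops inside the front rim. Leave the empty grey box standing open as it is, and do not knock the little oil bottle.

Things in the scene. Friction and masses are not known exactly. Their poses are not given: they have to be found in the camera images.
- blue_box: Blue plastic slide box, full of slides, held fast to the bench. 120 (its x) by 100 (its y) by 40 mm high without lid, walls 4 mm. Origin: centre of its underside, on the bench. Its +x side carries the lid's hinge, its -x side is the front rim, z up. Its +x points to the robot's left (world +y), or up to 42 degrees away from or 19 towards the robot; the two boxes may be in either place.
- blue_lid (a joint): Blue lid's angle, rad: 0 shut (its stop, flat on the rim, top 44 mm above bench), 1.57 upright, starts 1.5 to 1.9, stop at 2. Hinge line along box y at box x +60, z 40 mm. Flat plate, 120 mm from hinge to free edge, 100 wide, 4 thick; yellow tab 16 mm long under the free edge's middle. Stiff hinge: stays where left, does not fall; about 1 N at the edge moves it; no click.
- grey_lid_edge (a point): Middle of the free edge of the grey box's open lid. The grey box is as the blue one in size, lid and direction (hinge side within the same angles of world +y), but grey and empty; its lid stands at 1.5 to 1.9 rad, so its hinge is up to 40 mm sideways of this point and 40 mm above the bench. To be left alone.
- oil_bottle: Loose amber glass bottle with black cap, 32 mm in diameter, 75 mm high, about 60 g, standing upright on the bench to the robot's right of both boxes. Origin: centre of its underside. Not to be knocked.

How it is judged:
At the end, for the whole second after the job is handed in: The blue lid is shut to within 0.08 rad (its free edge within 10 mm of the rim, so that the tab is behind it) and at rest; the grey lid's edge is within 30 mm and the oil bottle within 20 mm of where they began, the bottle upright (value of joint blue_lid below 0.08 rad and velocity of joint blue_lid between -0.05 and 0.05 rad/s and distance of grey_lid_edge from where it was at the start of the episode below 0.03 m and distance of oil_bottle from where it was at the start of the episode below 0.02 m and angle between oil_bottle's own z axis and vertical below 0.2 rad); the robot touches nothing.
It fails at once if the blue lid is slammed (it closes faster than 4 rad/s) (velocity of joint blue_lid below -4 rad/s).
It fails at once if the grey lid is moved by more than 30 mm at its edge (distance of grey_lid_edge from where it was at the start of the episode above 0.03 m).
It fails at once if the oil bottle is pushed more than 20 mm or tipped (distance of oil_bottle from where it was at the start of the episode above 0.02 m or angle between oil_bottle's own z axis and vertical above 0.35 rad).
It also fails if it takes over 40 s, if anything falls off the work surface, if the arm or the gripper's body presses on something with over 40 N, if the wrist force passes 120 N, or if a joint passes its speed limit or range.

## Robot

A 7-joint arm with a two-finger parallel gripper is mounted at the origin on the work surface. World frame = base frame: x ahead of the robot, y to its left, z up, the work surface at z = 0. Lengths are in m, angles in rad, forces in N, time in s.
With the tool pointing down it reaches from about 0.4 to 0.875 m from the base axis. Payload 19.3 kg.
Tool frame: the origin (TCP) lies at the very end of the fingers, on their centre line; the grasp point (between the pads) lies 19 mm behind it; z points along the fingers, y is the line along which they close (so a half turn about z gives the same grasp; the last joint's range is limited). The gripper opens to 85 mm and grips with 20 to 120 N. Pads are 22 mm wide; open, the fingers measure 114 mm over their backs; the gripper's body (76 mm by 85 mm) begins 54 mm behind the grasp point. The pads swing forward as they close: fully open they stand 13 mm farther back than shut.
Start: joints at [-1.269, 0.521, -0.036, 1.599, 0.021, 1.021, -0.113], TCP at [0.227, 0.582, 0.231] pointing down, gripper open.
Joint ranges: [-2.91, 2.91], [-0.3, 2.13], [-1.5, 1.42], [0.17, 2.43], [-1.26, 4.41], [0.16, 1.93], [-2.52, 2.52]. Speed limits (rad/s): [1.89, 1.89, 2.39, 2.39, 3.01, 3.01, 3.01].

## Interface

Orientations are given as [roll, pitch, yaw] about the fixed x, y, z axes, in that order (R = Rz(yaw) Ry(pitch) Rx(roll)).
In Python, from workcell import bot gives the robot as it stands. The module is installed in compiled form; this text tells all that it offers.
- The arm moves only by the tool apply_moves, never from a script. Its arguments are lists of equal length, an entry for each row: "claw": the finger opening in m, from 0 to 0.0854; "xyz": the shift along the tool's x, y, z in m, a list of three; "twist": the turn, a rotation vector about the tool's x, y, z in rad, a list of three. A call has 1 to 20 rows; each row shifts and turns the commanded pose from where the row before left it, along the tool's axes as they then stand; what a row does not reach is not made up. A row lasts 1/10 s, in which the tool goes at most 50 mm and 8.59 degrees, less where a joint would pass 70% of its speed; a pose out of reach is approached as far as the arm can. A call with a gripper value outside its range is refused whole. The fingers move at their own pace and stop on an object; "force" is the grip in N (left out, the last holds). Time passes only in rows, so rows that do not move let the fingers close. It gives the time, the measured TCP pose, the force, the opening and the grip force at its end, in the units of the state.
- bot.observe(): the state, without advancing time (a new reading comes with each control period).
- bot.grab_frame(name): name is "scene" or "top" or "wrist"; returns a dict with "img" (420x560x3 uint8, red, green, blue), "vfov" (degrees; the focal length in pixels is half the picture's height over the tangent of half this angle, whatever the lens; pixels are square), "cx", "cy" (the principal point, pixels), "distortion" ([k1, k2, p1, p2, k3] as OpenCV has them; the pictures are not rectified), "view" (4x4, takes a point from world to camera coordinates). Camera axes: x right, y up, looking along -z (the intrinsics and any distortion apply to the point x, -y, -z); pixel columns grow to the right and rows downward; lengths in m; the calibration is good to about 2 mm. A picture is of the moment at which its call begins. There is no depth.
- bot.job_done(): hands the job in; it is judged then, once.
Trained networks look in the newest picture that a camera, given by its name, has taken for a name from the list of things; names that differ only in an ending like _2 or _b are one class to them, and where a whole thing is asked for, a point or a joint stands for the part that bears it (a point fixed in the world has none). Each returns a list of dicts, best first, with "score" (0 to 1); they miss things now and then, are a little off and sometimes report something else, mostly with a low value. They report only what shows in the picture. A call takes as long as a camera call.
- bot.find_in(camera, query): "position" ([x, y, z] in m, in world coordinates, good to about 4 mm: the middle of the surface that is visible of it).
The state is a dict: "clock": time; "qpos": joint angles; "qd": joint speeds; "joint_efforts": joint torques, N m; "position": TCP position; "tool_rot": TCP orientation; "force": force on the tool from outside, world axes, zero at the start; "moment": the same for the moment, N m; "grip_width": finger opening in m; "finger_force": force on a finger pad.
Only numpy, scipy, OpenCV 4.12 (cv2) and the standard library are available. Lean on these libraries where they do the work, as an engineer would, in place of code of your own. Each camera call takes 0.05 s, during which the arm holds its last target. There are 200 camera calls.

## Working session

There is one attempt and no reset: what is moved stays moved. The work goes in short steps, Python scripts to look and compute and a tool call to move; the robot and the scene stay as the last step left them, time stands still between calls to the robot, and variables do not carry over. Pictures are saved under pics/ and viewed, at most 10 in all, crops included, and the job is handed in when it is done.

Besides the shell and the picture viewer there is one more tool, called after "Emit:" by a JSON object that holds its "op" and its "data", one argument or row to a line. apply_moves: Moves the arm, as the interface text tells. Its arguments: {"type":"object","properties":{"claw":{"type":"array"},"xyz":{"type":"array"},"twist":{"type":"array"},"force":{"type":"number"}},"required":["claw","xyz","twist"]}

```bash
mkdir -p pics; python3 - <<'E'
from workcell import bot
import cv2,numpy as np
for c in ("scene","top"):
    f=bot.grab_frame(c); cv2.imwrite(f"pics/{c}1.png",f["img"][:,:,::-1])
    print(c,f["vfov"],f["cx"],f["cy"],f["distortion"],np.round(f["view"],3).tolist())
    for q in ("blue_box","blue_lid","grey_lid_edge","oil_bottle"):
        print(q,[(np.round(d["position"],3).tolist(),round(d["score"],2)) for d in bot.find_in(c,q)][:3])
o=bot.observe();print(o["position"],o["tool_rot"],o["clock"])
E
```

```text
scene 53.00155473583301 287.9546208995813 212.86618666549177 [-0.10350445  0.          0.          0.          0.        ] [[0.165, 0.986, 0.015, -0.009], [-0.597, 0.088, 0.798, 0.262], [0.785, -0.141, 0.603, -1.324], [0.0, 0.0, 0.0, 1.0]]
blue_box [([0.601, 0.251, 0.034], 0.68)]
blue_lid [([0.609, 0.277, 0.107], 0.75)]
grey_lid_edge [([0.584, -0.085, 0.102], 0.68)]
oil_bottle [([0.519, -0.43, 0.036], 0.82)]
top 55.11064039953843 282.96552026893636 210.91678370090133 [0.0132474 0.        0.        0.        0.       ] [[0.066, -0.998, -0.005, -0.126], [0.974, 0.063, 0.218, -0.528], [-0.218, -0.019, 0.976, -0.924], [0.0, 0.0, 0.0, 1.0]]
blue_box [([0.587, 0.253, 0.037], 0.61)]
blue_lid [([0.596, 0.283, 0.111], 0.87)]
grey_lid_edge [([0.575, -0.084, 0.121], 0.8), ([0.503, -0.426, 0.049], 0.66), ([0.595, 0.28, 0.109], 0.39)]
oil_bottle [([0.504, -0.426, 0.048], 0.72)]
[0.22705519 0.58228607 0.23128557] [-3.14156956e+00  1.88075415e-05  2.76977395e+00] 0.5
```

View pics/scene1.png

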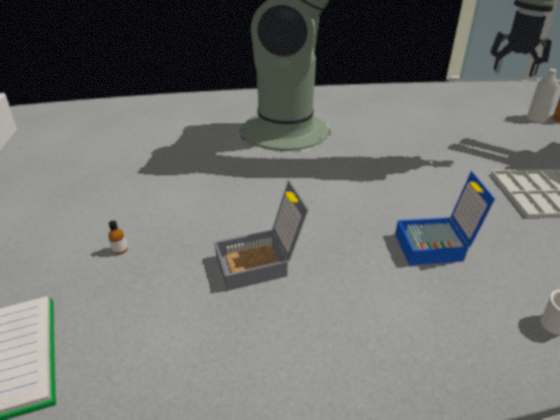

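View pics/top1.png

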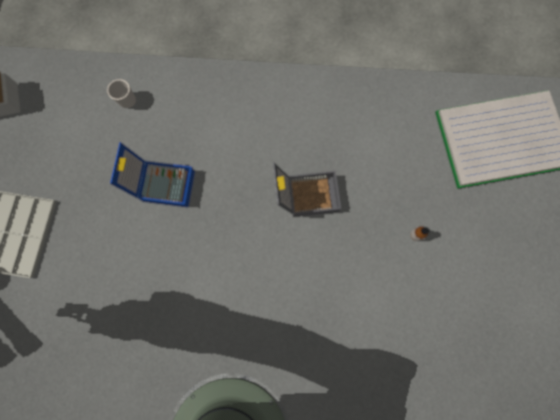

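The scene view (camera facing the robot) shows the blue box at about (432,240), its open lid at (472,210), the grey box at (255,255) and the bottle at (117,240). The top view shows the blue box at (167,184), lid at (128,170), with the hinge side to the left (+y). I'll enlarge the blue box for its corners.

```bash
python3 - <<'E'
import cv2,numpy as np
a=cv2.imread("pics/top1.png")[135:220,100:205]; b=cv2.imread("pics/scene1.png")[165:270,390:500]
a=cv2.resize(a,None,fx=5,fy=5,interpolation=cv2.INTER_CUBIC); b=cv2.resize(b,None,fx=5,fy=5,interpolation=cv2.INTER_CUBIC)
cv2.imwrite("pics/a.png",a);cv2.imwrite("pics/b.png",b)
E
```

```text
(no output)
```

View pics/a.png

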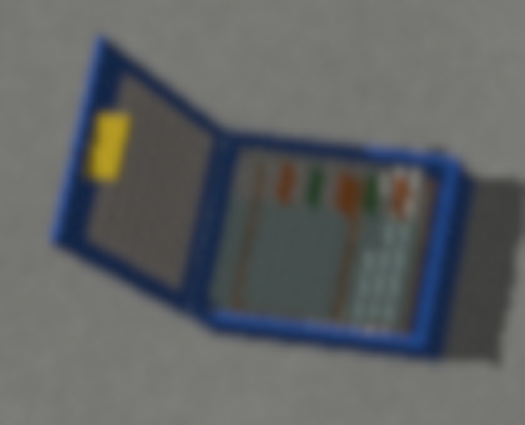

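View pics/b.png

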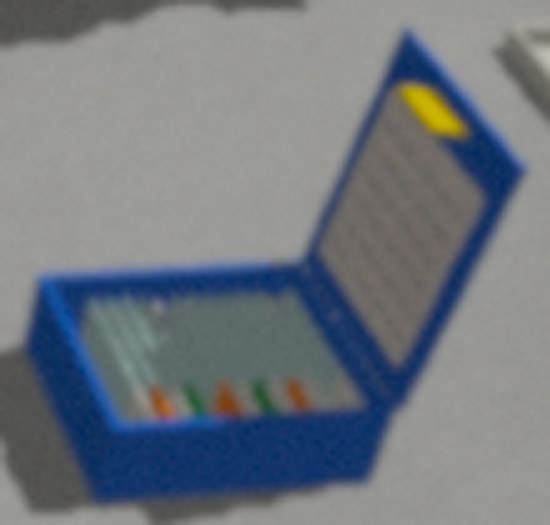

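The crops show the corners clearly: in the top crop, lid free edge (100,38)–(57,240) and front rim (452,163)–(428,345); in the scene crop, lid edge (525,170)–(407,32), hinge (390,408)–(310,262), and front bottom (95,500). Fitting the box pose and lid angle to these.

```bash
cat > fit.py <<'E'
from workcell import bot
import cv2,numpy as np
from scipy.optimize import least_squares
def cam(c):
    f=bot.grab_frame(c); F=210/np.tan(np.radians(f["vfov"]/2))
    K=np.array([[F,0,f["cx"]],[0,F,f["cy"]],[0,0,1]]); V=np.diag([1,-1,-1,1])@f["view"]
    return lambda P: cv2.projectPoints(np.asarray(P,float),cv2.Rodrigues(V[:3,:3])[0],V[:3,3],K,np.array(f["distortion"]))[0][:,0]
def pts(p,L):
    x,y,a,t=p; o=[]
    for q in L:
        if q[0]=='L': b=np.array([.06-.12*np.cos(t),q[1],.04+.12*np.sin(t)])
        else: b=np.array(q)
        o.append([x+np.cos(a)*b[0]-np.sin(a)*b[1],y+np.sin(a)*b[0]+np.cos(a)*b[1],b[2]])
    return np.array(o)
E
python3 - <<'E'
from fit import *
T=cam("top");S=cam("scene")
LT=[(-.06,-.05,.04),(-.06,.05,.04),(-.06,-.05,0),(-.06,.05,0),('L',-.05),('L',.05)]
UT=np.array([(452,163),(428,345),(467,165),(440,357),(100,38),(57,240)])/5+[100,135]
LS=[(-.06,.05,.04),(-.06,-.05,.04),(-.06,-.05,0),(.06,-.05,0),(.06,-.05,.04),(.06,.05,.04),('L',-.05),('L',.05)]
US=np.array([(42,282),(112,430),(95,500),(368,480),(390,408),(310,262),(525,170),(407,32)])/5+[390,165]
r=lambda p:np.r_[(T(pts(p,LT))-UT).ravel(),(S(pts(p,LS))-US).ravel()]
s=least_squares(r,[.6,.22,1.57,1.7],loss="soft_l1"); print(np.round(s.x,4)); print(np.round(r(s.x),1))
print(pts(s.x,[(.06,0,.04),(-.06,0,.04),('L',0)]).round(3))
E
```

```text
[0.5945 0.2136 1.5063 1.7067]
[ 0.9 -1.5 -1.5 -0.1  1.3  3.1 -0.1  1.2  0.2 -1.  -1.   0.6 -0.8 -1.4
  0.6  0.3  0.1  1.   0.5  0.9  1.5  0.8 -2.2 -0.3 -0.2 -0.3 -0.2 -1. ]
[[0.598 0.273 0.04 ]
 [0.591 0.154 0.04 ]
 [0.599 0.29  0.159]]
```

Fit: box at (0.594, 0.214), yaw 1.506, lid 1.71 rad, residuals about 1–2 px. The hinge is at y≈0.273 and the free edge at (0.599, 0.290, 0.159), which agrees with the network. I'll close the gripper, align it with the box and go behind the lid.

Emit:
{"op": "apply_moves", "data": {
  "claw": [0,0,0,0,0,0,0,0,0,0,0,0,0,0],
  "xyz": [
    [0,0,0],
    [0,0,0],
    [0,0,0],
    [-0.039,-0.021,0],
    [-0.039,-0.021,0],
    [-0.039,-0.021,0],
    [-0.039,-0.021,0],
    [-0.039,-0.021,0],
    [-0.039,-0.021,0],
    [-0.039,-0.021,0],
    [-0.039,-0.021,0],
    [-0.039,-0.021,0],
    [-0.039,-0.021,0],
    [0,0,0]
  ],
  "twist": [
    [0,0,-0.102],
    [0,0,-0.102],
    [0,0,-0.102],
    [0,0,0],
    [0,0,0],
    [0,0,0],
    [0,0,0],
    [0,0,0],
    [0,0,0],
    [0,0,0],
    [0,0,0],
    [0,0,0],
    [0,0,0],
    [0,0,0]
  ]
}}

```text
clock: 2.0
position: [0.6074, 0.3414, 0.2308]
tool_rot: [-3.139, 0.002, 3.069]
force: [-0.5, 0.1, 0.8]
grip_width: 0.0002
finger_force: 0.0
```

Emit:
{"op": "apply_moves", "data": {
  "claw": [0,0,0,0,0,0,0,0,0,0,0,0,0],
  "xyz": [
    [0,0,0.025],
    [0,0,0.025],
    [0,0,0.025],
    [0,0,0.025],
    [0,0,0],
    [0,-0.012,0],
    [0,-0.012,0],
    [0,-0.012,0],
    [0,-0.012,0],
    [0,-0.011,0.001],
    [0,-0.011,0.001],
    [0,-0.011,0.002],
    [0,0,0]
  ],
  "twist": [
    [0,0,0],
    [0,0,0],
    [0,0,0],
    [0,0,0],
    [0,0,0],
    [0,0,0],
    [0,0,0],
    [0,0,0],
    [0,0,0],
    [0,0,0],
    [0,0,0],
    [0,0,0],
    [0,0,0]
  ]
}}

```text
clock: 3.3
position: [0.5972, 0.2641, 0.127]
tool_rot: [-3.14, -0.0, 3.074]
force: [-0.2, -0.4, -0.2]
grip_width: 0.0
finger_force: 0.0
```

```bash
python3 - <<'E'
from workcell import bot
import cv2
f=bot.grab_frame("scene")["img"][:,:,::-1]; cv2.imwrite("pics/c.png",cv2.resize(f[120:290,360:560],None,fx=3.4,fy=3.4,interpolation=cv2.INTER_CUBIC))
E
```

```text
(no output)
```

View pics/c.png

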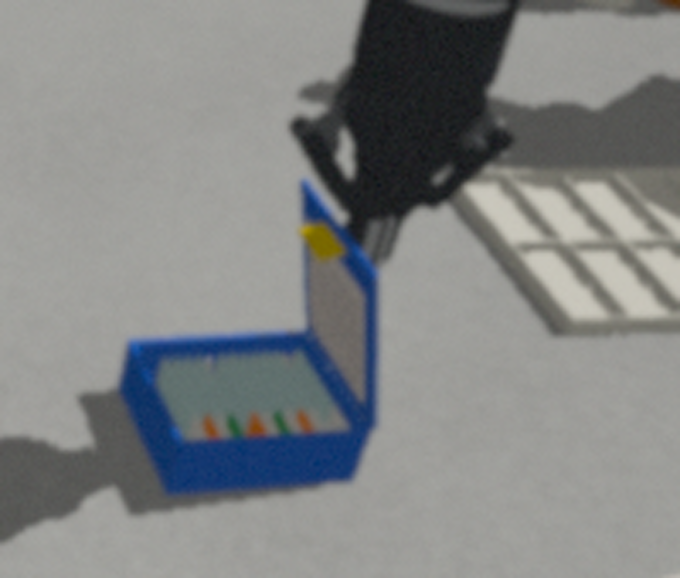

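The picture shows the fingers behind the lid at (385,235) and the lid just past upright (edge 305,185–375,270). Continuing along the hinge arc.

Emit:
{"op": "apply_moves", "data": {
  "claw": [0,0,0,0,0,0,0,0,0,0,0,0,0],
  "xyz": [
    [0,-0.0105,0.004],
    [0,-0.0105,0.004],
    [0,-0.0075,0.0055],
    [0,-0.0075,0.0055],
    [0,-0.0065,0.007],
    [0,-0.0065,0.007],
    [0,-0.004,0.0075],
    [0,-0.004,0.0075],
    [0,-0.003,0.009],
    [0,-0.003,0.009],
    [0,-0.0015,0.006],
    [0,-0.0015,0.006],
    [0,0,0]
  ],
  "twist": [
    [0,0,0],
    [0,0,0],
    [0,0,0],
    [0,0,0],
    [0,0,0],
    [0,0,0],
    [0,0,0],
    [0,0,0],
    [0,0,0],
    [0,0,0],
    [0,0,0],
    [0,0,0],
    [0,0,0]
  ]
}}

```text
clock: 4.65
position: [0.5923, 0.2002, 0.0484]
tool_rot: [-3.141, -0.001, 3.076]
force: [0.1, -0.1, -0.1]
grip_width: -0.0003
finger_force: 0.0
```

Tip is about 4 mm above the shut height. Pressing down gently in small steps.

Emit:
{"op": "apply_moves", "data": {
  "claw": [0,0,0,0,0,0],
  "xyz": [
    [0,0,0.002],
    [0,0,0.002],
    [0,0,0.001],
    [0,0,0.001],
    [0,0,0],
    [0,0,0]
  ],
  "twist": [
    [0,0,0],
    [0,0,0],
    [0,0,0],
    [0,0,0],
    [0,0,0],
    [0,0,0]
  ]
}}

```text
clock: 5.25
position: [0.5929, 0.2005, 0.044]
tool_rot: [3.141, 0.0, 3.076]
force: [-2.6, -1.3, 9.9]
grip_width: 0.0002
finger_force: 5.1
```

Firm contact (10 N) exactly at the 44 mm shut height. Lifting off and checking.

Emit:
{"op": "apply_moves", "data": {
  "claw": [0,0,0,0,0,0,0,0,0],
  "xyz": [
    [0,0,-0.005],
    [0,0,-0.015],
    [0,0,-0.03],
    [0,0,-0.03],
    [0,0,-0.03],
    [0,0,-0.03],
    [0,0.03,-0.03],
    [0,0,0],
    [0,0,0]
  ],
  "twist": [
    [0,0,0],
    [0,0,0],
    [0,0,0],
    [0,0,0],
    [0,0,0],
    [0,0,0],
    [0,0,0],
    [0,0,0],
    [0,0,0]
  ]
}}

```text
clock: 6.15
position: [0.5947, 0.2311, 0.2146]
tool_rot: [3.141, 0.001, 3.077]
force: [0.4, -0.8, 0.3]
grip_width: -0.0001
finger_force: 0.0
```

```bash
python3 - <<'E'
from workcell import bot
import cv2
f=bot.grab_frame("scene")["img"][:,:,::-1]; cv2.imwrite("pics/d.png",cv2.resize(f[150:300,200:500],None,fx=2.6,fy=2.6,interpolation=cv2.INTER_CUBIC))
for q in ("blue_lid","grey_lid_edge","oil_bottle"):
    print(q,[(d["position"],d["score"]) for d in bot.find_in("scene",q)][:1])
E
```

```text
blue_lid [([0.5987, 0.205, 0.0442], 0.65)]
grey_lid_edge [([0.6029, 0.208, 0.041], 0.68)]
oil_bottle [([0.5184, -0.4276, 0.0366], 0.92)]
```

View pics/d.png

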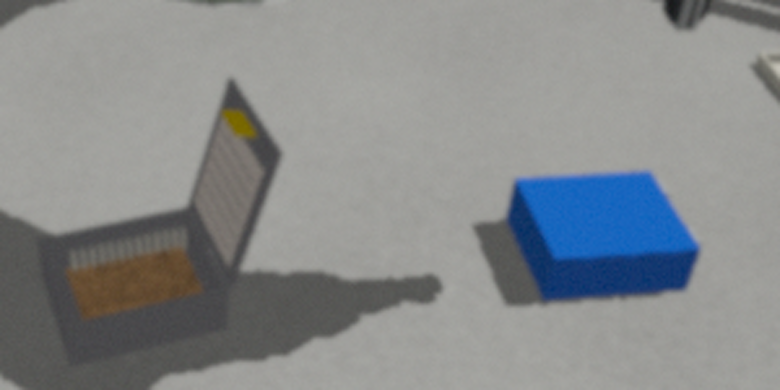

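The blue lid is flat on its box (top face 515,180–695,245, no gap), the grey lid still stands open at (235,170), and the bottle is unmoved.

```bash
python3 -c "
from workcell import bot
print(bot.job_done())"
```

```text
the job is handed in; nothing more can be done
None
```

The blue lid is pressed fully shut (10 N contact at the 44 mm shut height, no gap in the last picture), the grey box still stands open, the oil bottle has not moved, and the job is handed in; no verdict came back.

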